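# Seat a reagent bottle in the V-nest and clamp it

### The arm

A 6-joint arm with a two-finger parallel gripper is mounted at the origin on a cart in front of the work surface, level with it; the furniture and walls round the work are solid. World frame = base frame: x ahead of the robot, y to its left, z up, the work surface at z = 0. Lengths are in m, angles in rad, forces in N, time in s.
With the tool pointing down it reaches from about 0.375 to 0.975 m from the base axis. Payload 3.8 kg.
Tool frame: the origin (TCP) lies at the very end of the fingers, on their centre line; the grasp point (between the pads) lies 19 mm behind it; z points along the fingers, y is the direction in which the jaws open and shut (so a half turn about z gives the same grasp; the last joint's range is limited). The gripper opens to 85 mm and grips with 20 to 120 N. Pads are 22 mm wide; open, the fingers measure 114 mm over their backs; the gripper's body (76 mm by 85 mm) begins 54 mm behind the grasp point. The pads swing forward as they close: fully open they stand 13 mm farther back than shut.
Start: joints at [1.111, 0.264, 1.604, -0, 1.274, -0.037], TCP at [0.277, 0.616, 0.231] pointing down, gripper open.
Joint ranges: [-2.63, 2.63], [-0.94, 2.18], [0.31, 2.57], [-1.31, 4.45], [0, 2.66], [-2.55, 2.55]. Speed limits (rad/s): [2.57, 2.57, 3.14, 3.14, 3.14, 3.14].

### API

Orientations are given as a rotation vector (axis times angle).
In Python, from workcell import read_state, read_camera, camera_info, finish_job gives the robot as it stands. The module is installed in compiled form; this text tells all that it offers.
- The arm moves only by the tool play_rows, never from a script. Its argument "motion" is a list of rows, each a list of 5 numbers: the shift along the tool's x, y, z in units of 1000 mm (1.0 is 1000 mm), then the turn about the tool's z in units of 2 pi rad (1.0 is 2 pi rad), then the finger opening in mm, from 0 to 85.4. A call has 1 to 5 rows; each row shifts and turns the commanded pose from where the row before left it, along the tool's axes as they then stand; what a row does not reach is not made up. A row lasts 1/8 s, in which the tool goes at most 62.5 mm and 10.7 degrees, less where a joint would pass 70% of its speed; a pose out of reach is approached as far as the arm can. A call with a number of a shift or a turn outside -1 to 1 is refused whole. A call with a gripper value outside its range is refused whole. The fingers move at their own pace and stop on an object; "squeeze" is the grip in N (left out, the last holds). Time passes only in rows, so rows that do not move let the fingers close. It gives the time, the measured TCP pose, the force and the opening at its end, in the units of the state.
- read_state(): the state, without advancing time (a new reading comes with each control period).
- read_camera(name): name is "scene" or "top"; returns the picture (420x560x3 uint8, red, green, blue); there is no depth.
- camera_info(name): a dict with "intrinsics" (3x3 intrinsics, pixels), "pose" (4x4, takes a point from camera to world coordinates). Camera axes: x right, y down, z forward; pixel columns grow to the right and rows downward; lengths in m; the calibration is good to about 2 mm. A picture is of the moment at which its call begins. camera_info takes no time and is no camera call.
- finish_job(): hands the job in, once; it reports no verdict.
The state is a dict: "time": time; "q": joint angles; "joint_vel": joint speeds; "joint_torque": joint torques, N m; "tool_pos": TCP position; "tcp_rot": TCP orientation; "wrist_force": force on the tool from outside, world axes, zero at the start; "torque": the same for the moment, N m; "width": opening from 0.0 (shut) to 1.0 (fully open).
Only numpy, scipy, OpenCV 4.12 (cv2) and the standard library are available. Lean on these libraries where they do the work, as an engineer would, in place of code of your own. Each camera call takes 0.05 s, during which the arm holds its last target. There are 200 camera calls.

### The job

Of the two amber bottles near the front of the bench, stand the black-capped one in the mouth of the V-nest with the two blue faces and, with the swing arm still open, push it gently into the V until it bears on both blue faces and cannot go further. Then swing the arm (it has a red peg to move it by) round behind it until the bar presses on the bottle and holds it against both faces, upright, and let go of everything. It is glass: never push it against a face, or the bar against it, with more than about 20 N, and leave the other bottle, the beaker and the dish where they are.

Things in the scene. Friction and masses are not known exactly. Their poses are not given: they have to be found in the camera images.
- bottle_black_cap: The bottle to seat: amber round bottle, black cap, red-banded label. Round straight body 48 mm in diameter from z 0 to 58 mm, then a sloping shoulder to 76 mm, cap 30 mm in diameter up to 90 mm. Smooth glass, 0.1 to 0.2 kg. Origin: centre of its underside, z up its axis. Stands loose on the bench.
- bottle_white_cap: A second amber bottle of the same size, white cap, blue-banded label. Not to be moved. Origin: centre of its underside.
- seat (a point): Nominal seat: point on the bench under the axis of a bottle seated with both blue pads fully back. Axes: +x points into the V (push direction), y to the nest's left, z up. The nest is bolted down, its place and yaw vary; the bottle enters from -x, sliding on the bench. The pads are seldom fully back (see the jaws), so the bottle really stops up to 17 mm before this point (-x) and up to 8.5 mm to either side.
- jaw_left: Left jaw (+y side): fixed grey bracket, 58 mm high, that carries a blue pad, the left V face. Origin and axes of the seat (the pad's place is not reported). The face is vertical, 45 degrees to the seat's x axis, 38 mm long, slippery, rigid; fully back it lies 24 mm from the seat and ends at x -3, y 37 mm. The pad is clamped 0 to 12 mm further in along its normal: unknown, found by feel.
- jaw_right: Right jaw (-y side): the mirror image of the left one, with its own blue pad, clamped 0 to 12 mm in, independently of the left. Behind the jaws the fixture reaches x = 70 mm; at the left a rail 14 mm high runs along y 45 to 71, x -50 to 70 mm.
- swing_angle (a joint): Arm angle (rad): 0 = straight across the V's mouth, pointing to -y of the seat frame; it meets a seated bottle between -0.25 and 0.25. Grows as it opens, first towards -x (1.57), then out to +y (up to 2.8). Starts at 2.1 to 2.6. Stiff: moving it takes about 3 N at the peg; it stays where it is left, keeping up to about 4 N on the bottle.
- peg (a point): Centre of the upper part of the red upright peg near the end of the swing arm: 13 mm diameter, standing from z 48 to 92 mm above the bench, 90 mm from the pivot axis; this point is 76 mm above the bench. It may be pushed or pinched; its axis is vertical.
- beaker: Empty clear 100 ml beaker, 53 mm diameter, 67 mm high, a bystander. Origin: centre of its underside.
- petri_dish: Flat round dish, 62 mm diameter, 15 mm high, a bystander. Origin: centre of its underside.
- swing_arm: The swing arm: a polished, slippery steel bar 10 mm thick, at z 37 to 49 mm, that turns level over the bench. Origin: on its pivot axis, 36 mm above the bench, 38 mm before (-x) and 58 mm left (+y) of the seat. It runs 94 mm from there along its own -y axis; the side that meets the bottle is its own +x side.
Not all that is in view belongs to the job. What is shaped like the bottle_black_cap but pink, purple or yellow is not meant.

How it is judged:
On the way, in this order (a step that is already met when the one before it is completed fails the run):
1. the bottle is pushed home in the V: it presses on both faces with more than 1.5 N each, the swing arm still open (over 1 rad) (contact force between bottle_black_cap and jaw_left above 1.5 N and contact force between bottle_black_cap and jaw_right above 1.5 N and horizontal distance between bottle_black_cap and seat below 0.025 m and value of joint swing_angle above 1 rad), for 0.3 s.
2. the swing arm presses on the bottle in the V with more than 1 N (contact force between swing_arm and bottle_black_cap above 1 N and horizontal distance between bottle_black_cap and seat below 0.025 m), for 0.3 s.
At the end, for the whole second after the job is handed in: The black-capped bottle stands upright on the bench (within 0.06 rad, underside within 4 mm of the bench) inside the V (axis within 25 mm of the nominal seat), at rest, pressed against both faces (over 0.3 N each), with the swing arm pressing on it with more than 0.8 N (horizontal distance between bottle_black_cap and seat below 0.025 m and height (world z) of bottle_black_cap below 0.004 m and angle between bottle_black_cap's own z axis and vertical below 0.06 rad and contact force between swing_arm and bottle_black_cap above 0.8 N and contact force between bottle_black_cap and jaw_left above 0.3 N and contact force between bottle_black_cap and jaw_right above 0.3 N and linear speed of bottle_black_cap below 0.01 m/s); the robot touches nothing.
It fails at once if the bottle is pressed on a face of the V with more than 20 N (contact force between bottle_black_cap and jaw_left above 20 N or contact force between bottle_black_cap and jaw_right above 20 N).
It fails at once if the swing arm presses on the bottle with more than 20 N (contact force between swing_arm and bottle_black_cap above 20 N).
It fails at once if the black-capped bottle is tipped by more than 0.5 rad (angle between bottle_black_cap's own z axis and vertical above 0.5 rad).
It fails at once if the white-capped bottle, the beaker or the dish is shifted by more than 20 mm (distance of any of bottle_white_cap, beaker, petri_dish from where it was at the start of the episode above 0.02 m).
It also fails if it takes over 72 s, if anything falls off the work surface, if the arm or the gripper's body presses on something with over 40 N, if the wrist force passes 120 N, or if a joint passes its speed limit or range.

## Working session

There is one attempt and no reset: what is moved stays moved. The work goes in short steps, Python scripts to look and compute and a tool call to move; the robot and the scene stay as the last step left them, time stands still between calls to the robot, and variables do not carry over. Pictures are saved under pics/ and viewed, about 8 in all and at most 12, crops included, and the job is handed in when it is done.

Besides the shell and the picture viewer there is one more tool, called after "Call:" as name(argument=value, ...) on one line, values as JSON. play_rows: Moves the arm, as the interface text tells. Shifts and turns lie within -1 to 1; 1 stands for 1000 mm of shift or 2 pi rad of turn. Its arguments: {"type":"object","properties":{"motion":{"type":"array","items":{"type":"array","items":{"type":"number"}}},"squeeze":{"type":"number"}},"required":["motion"]}

```bash
mkdir -p pics
python3 - <<'E'
from workcell import *
import cv2, numpy as np
s=read_state();print(s)
for n in("scene","top"):
    im=read_camera(n);cv2.imwrite(f"pics/{n}0.png",im[:,:,::-1]);i=camera_info(n);print(n,i["intrinsics"],np.round(i["pose"],4))
a=cv2.imread("pics/scene0.png");b=cv2.imread("pics/top0.png")
E
```

```text
{'time': 0.0, 'q': array([ 1.11109722e+00,  2.64776848e-01,  1.60538197e+00,  8.03419294e-06,
        1.27370725e+00, -3.69079814e-02]), 'joint_vel': array([ 5.00935050e-04,  5.56387801e-04, -1.49661520e-05,  5.09344002e-04,
       -1.75402150e-03, -1.22600553e-03]), 'joint_torque': array([ 1.88937003e-03, -5.15115631e+01, -3.67320371e+01,  1.69972022e-04,
        1.27918075e-02,  2.05081119e-05]), 'tool_pos': array([0.27663402, 0.61490074, 0.22994177]), 'tcp_rot': array([-0.65906785, -3.0711016 ,  0.00345796]), 'wrist_force': array([-0.44412791, -0.17758211,  0.24400317]), 'torque': array([0.02830745, 0.01975474, 0.0576959 ]), 'width': 0.998561672508264}
scene [[544.04225302   0.         282.9116459 ]
 [  0.         544.04225302 213.67762171]
 [  0.           0.           1.        ]] [[ 0.74   -0.452   0.4982 -0.2643]
 [-0.6725 -0.5124  0.534  -0.7525]
 [ 0.0139 -0.7301 -0.6831  1.1472]
 [ 0.      0.      0.      1.    ]]
top [[443.87013153   0.         274.16053212]
 [  0.         443.87013153 217.13704922]
 [  0.           0.           1.        ]] [[-0.0182 -0.9807  0.1947  0.2558]
 [-0.9998  0.0167 -0.0095  0.0826]
 [ 0.0061 -0.1948 -0.9808  1.2732]
 [ 0.      0.      0.      1.    ]]
```

View pics/scene0.png

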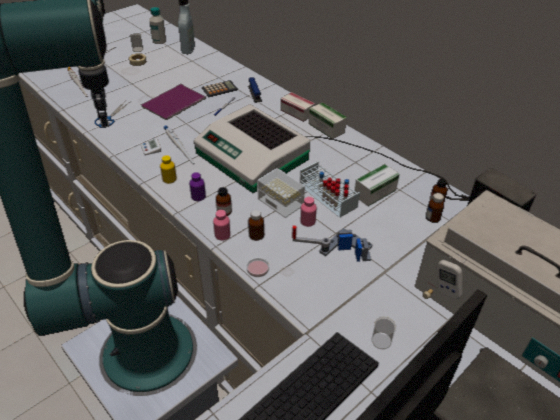

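View pics/top0.png

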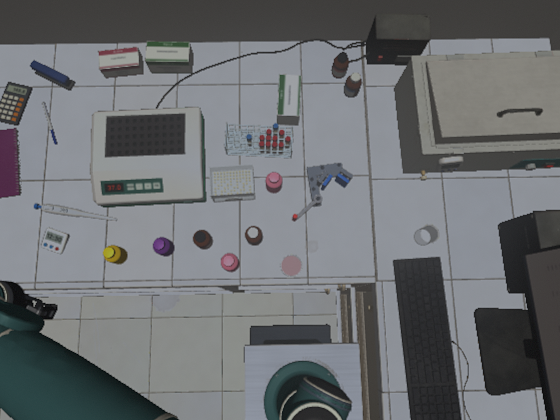

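The top view shows the black-capped bottle at (202,239), the white-capped one at (253,235), the dish at (291,265), the beaker at (424,234), the nest at about (335,178) and the red peg at (295,217). Next I'll zoom in and measure.

```bash
cat > h.py <<'E'
from workcell import *
import cv2, numpy as np
def ray(n,u,v,z):
    i=camera_info(n);T=np.array(i["pose"]);d=T[:3,:3]@np.linalg.inv(i["intrinsics"])@[u,v,1]
    return (T[:3,3]+d*(z-T[2,3])/d[2])
def tri(ut,us):
    A=np.zeros((3,3));b=np.zeros(3)
    for n,(u,v) in(("top",ut),("scene",us)):
        i=camera_info(n);T=np.array(i["pose"]);d=T[:3,:3]@np.linalg.inv(i["intrinsics"])@[u,v,1];d/=np.linalg.norm(d)
        P=np.eye(3)-np.outer(d,d);A+=P;b+=P@T[:3,3]
    return np.linalg.solve(A,b)
def proj(n,p):
    i=camera_info(n);T=np.array(i["pose"]);c=T[:3,:3].T@(np.array(p)-T[:3,3]);k=np.array(i["intrinsics"])@c;return k[:2]/k[2]
E
python3 - <<'E'
from h import *
a=cv2.imread("pics/scene0.png");b=cv2.imread("pics/top0.png")
A=cv2.resize(b[145:285,180:380],None,fx=4,fy=4,interpolation=cv2.INTER_CUBIC);cv2.imwrite("pics/c1.png",A)
B=cv2.resize(a[170:290,190:390],None,fx=4,fy=4,interpolation=cv2.INTER_CUBIC);cv2.imwrite("pics/c2.png",B)
def blobs(im,lo,hi,roi):
    x0,y0,x1,y1=roi;h=cv2.cvtColor(im[y0:y1,x0:x1],cv2.COLOR_BGR2HSV);m=cv2.inRange(h,lo,hi)
    n,l,s,c=cv2.connectedComponentsWithStats(m)
    return [(s[k][:5]+[x0,y0,0,0,0],np.round(c[k]+[x0,y0],1)) for k in range(1,n) if s[k][4]>8]
for nm,im,r in(("top",b,(290,150,380,235)),("scene",a,(285,215,390,270))):
    print(nm,"blue",blobs(im,(100,150,60),(125,255,255),r));print("red",blobs(im,(0,150,80),(8,255,255),r),blobs(im,(172,150,80),(180,255,255),r))
for n,u,v,z in(("bk",202,237,.09),("wh",253,232,.09),("dish",291,265,.01),("beaker",424,234,.03),("pk1",230,260,.09),("pk2",274,180,.09)): print(n,ray("top",u,v,z).round(3))
E
```

```text
top blue [(array([323, 175,   9,  10,  26]), array([327. , 179.8])), (array([339, 174,  10,   8,  19]), array([343.3, 177.5]))]
red [] []
scene blue [(array([339, 234,  14,   5,  54]), array([345.6, 235.6])), (array([356, 239,   6,  11,  41]), array([358.7, 243.9]))]
red [] []
bk [0.439 0.266 0.09 ]
wh [0.451 0.129 0.09 ]
dish [0.367 0.025 0.01 ]
beaker [ 0.446 -0.354  0.03 ]
pk1 [0.376 0.191 0.09 ]
pk2 [0.595 0.07  0.09 ]
```

View pics/c1.png

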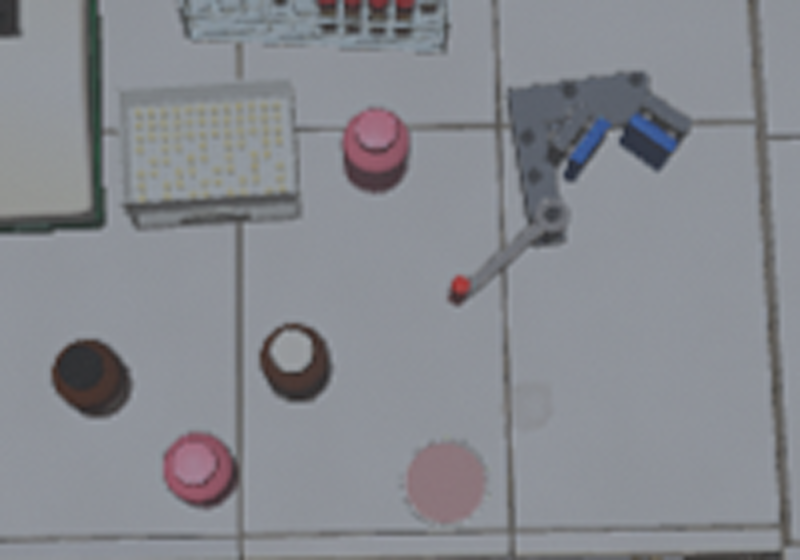

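View pics/c2.png

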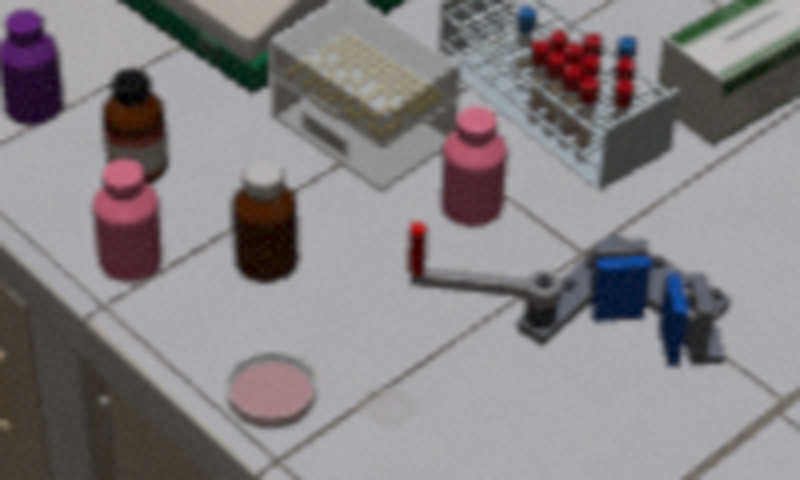

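Run:
```python
from h import *
T=lambda x,y:(180+x/4-.4,145+y/4-.4); S=lambda x,y:(190+x/4-.4,170+y/4-.4)
pv=tri(T(551,213),S(543,283));pg=tri(T(460,283),S(418,229));print("pivot",pv,"peg top",pg, np.linalg.norm((pv-pg)[:2]))
c=ray("top",*T(512,90),.014)-ray("top",*T(530,215),.014);print("rail pts",ray("top",*T(512,90),.014),ray("top",*T(530,215),.014),"yaw",np.degrees(np.arctan2(c[1],c[0])))
Li,Lo,Ri,Ro=[ray("top",*T(*p),.058) for p in((607,120),(569,172),(633,118),(677,147))]
print("pads",Li,Lo,Ri,Ro)
l=Lo-Li;r=Ro-Ri
print("yaw L",np.degrees(np.arctan2(l[1],l[0]))-135,"R",np.degrees(np.arctan2(r[1],r[0]))+135,np.linalg.norm(l),np.linalg.norm(r))
for yaw in(8,10,12):
    y=np.radians(yaw);R=np.array([[np.cos(y),-np.sin(y)],[np.sin(y),np.cos(y)]])
    s=pv[:2]-R@[-.038,.058]
    print(yaw,"seat",s,"pads in seat",[(R.T@(p[:2]-s)).round(4) for p in(Li,Lo,Ri,Ro)],"arm ang",np.arctan2(*(R.T@(pg-pv)[:2])[::-1]))
print("bk",tri(T(82,367),S(130,80)),"wh",tri(T(293,351),S(264,176)))
print("pk1",tri(T(198,464),S(123,172)),"pk2",tri(T(378,130),S(477,120)))
```

```text
pivot [ 0.55309375 -0.05313456  0.04742656] peg top [0.49516866 0.0152742  0.08804743] 0.08963858164394567
rail pts [ 0.6549795  -0.03126631  0.014     ] [ 0.55969267 -0.04127744  0.014     ] yaw 5.997672050665539
pads [ 0.6176643  -0.09421327  0.058     ] [ 0.57988294 -0.06564784  0.058     ] [ 0.61884034 -0.11280659  0.058     ] [ 0.59693982 -0.14307996  0.058     ]
yaw L 7.9080955357847245 R 9.117077510470082 0.04736470158634975 0.03736454961084388
8 seat [ 0.59879597 -0.10528153] pads in seat [array([0.0202, 0.0083]), array([-0.0132,  0.0419]), array([ 0.0188, -0.0102]), array([-0.0071, -0.0372])] arm ang 2.1337739741509143
10 seat [ 0.60058804 -0.10365478] pads in seat [array([0.0185, 0.0063]), array([-0.0138,  0.041 ]), array([ 0.0164, -0.0122]), array([-0.0104, -0.0382])] arm ang 2.0988673891110277
12 seat [ 0.60232224 -0.10196648] pads in seat [array([0.0166, 0.0044]), array([-0.0144,  0.0402]), array([ 0.0139, -0.014 ]), array([-0.0138, -0.0391])] arm ang 2.063960804071141
bk [0.44131936 0.27144752 0.08999319] wh [0.4509461  0.12928893 0.0857447 ]
pk1 [0.37459521 0.19301787 0.0922712 ] pk2 [0.6042091  0.06899924 0.08933043]
```

Call:
play_rows(motion=[[0,0,0,-0.0225,85],[0,0,0,-0.0225,85],[0,0,0,-0.0225,85],[0,0,0,-0.0225,85],[0,0,0,0,85]], squeeze=25)

```text
time: 0.72
tool_pos: [0.2768, 0.6152, 0.2306]
tcp_rot: [0.221, -3.133, 0.002]
wrist_force: [0.2, 0.9, 0.8]
width: 0.995
```

```bash
cat >> h.py <<'E'
from scipy.spatial.transform import Rotation as Ro
YAW=np.radians(8.5);RS=np.array([[np.cos(YAW),-np.sin(YAW)],[np.sin(YAW),np.cos(YAW)]])
SEAT=np.array([.5531,-.0531])-RS@[-.038,.058]
def w(p): return SEAT+RS@np.array(p)
def st(*goals):
    s=read_state();R=Ro.from_rotvec(s["tcp_rot"]).as_matrix();p=s["tool_pos"]
    print("t",round(s["time"],2),"pos",p.round(4),"seatxy",(RS.T@(p[:2]-SEAT)).round(4),"yhead",np.degrees(np.arctan2(R[1,1],R[0,1])).round(2),"F",s["wrist_force"].round(2),"w",round(s["width"],3))
    for g in goals: print("goal",np.round(g,4),"mm",((R.T@(np.array(g)-p))*1000).round(1))
E
python3 - <<'E'
from h import *
print(SEAT); st((.441,.271,.12),(.441,.271,.025))
print(ray("top",162,243,.09))
E
```

```text
[ 0.59925555 -0.10484616]
t 0.72 pos [0.2768 0.6152 0.2306] seatxy [-0.2125  0.7598] yhead 98.09 F [0.22 0.85 0.77] w 0.995
goal [0.441 0.271 0.12 ] mm [-114.2 -363.8  110.9]
goal [0.441 0.271 0.025] mm [-114.3 -363.7  205.9]
[0.42498882 0.37330882 0.09      ]
```

Call:
play_rows(motion=[[-0.0145,-0.045,0.002,0,85],[-0.0145,-0.045,0.002,0,85],[-0.0145,-0.045,0.002,0,85],[-0.0145,-0.045,0.002,0,85],[-0.0145,-0.045,0.002,0,85]])

```text
time: 1.35
tool_pos: [0.3811, 0.4017, 0.221]
tcp_rot: [0.22, -3.134, 0.0]
wrist_force: [0.4, -0.3, -0.0]
width: 0.992
```

Call:
play_rows(motion=[[-0.0145,-0.045,0.02,0,85],[-0.0145,-0.045,0.03,0,85],[-0.0132,-0.0478,0.03,0,85],[0,0,0,0,85]])

```text
time: 1.85
tool_pos: [0.4407, 0.2688, 0.1381]
tcp_rot: [0.213, -3.129, 0.005]
wrist_force: [-0.7, 0.9, -0.5]
width: 0.994
```

Run:
```python
from h import *
st((.441,.271,.12),(.441,.271,.025))
cv2.imwrite("pics/s1.png",cv2.resize(read_camera("scene")[90:250,120:320,::-1],None,fx=4,fy=3.75,interpolation=cv2.INTER_CUBIC))
```

```text
t 1.85 pos [0.4407 0.2688 0.1381] seatxy [-0.1016  0.393 ] yhead 97.77 F [-0.69  0.92 -0.52] w 0.994
goal [0.441 0.271 0.12 ] mm [-0.7  2.2 18.1]
goal [0.441 0.271 0.025] mm [ -1.3   2.5 113.1]
```

View pics/s1.png

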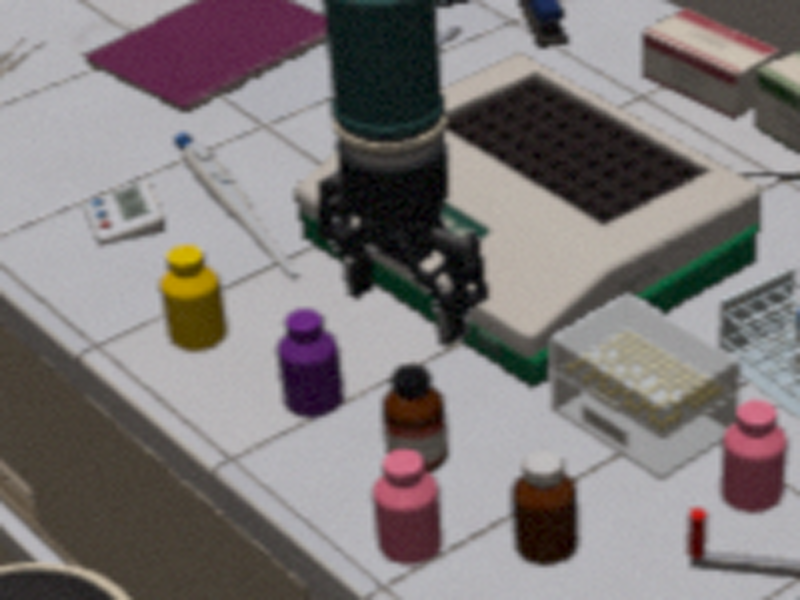

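The open fingers straddle the cap: tips at (357,285) and (452,330) in the crop, cap at (410,375). Now I'll descend and grip.

Call:
play_rows(motion=[[-0.001,0.0022,0.028,0,85],[0,0,0.028,0,85],[0,0,0.028,0,85],[0,0,0.028,0,85],[0,0,0,0,85]])

```text
time: 2.52
tool_pos: [0.441, 0.2756, 0.0281]
tcp_rot: [0.224, -3.13, 0.002]
wrist_force: [0.3, 0.4, -0.4]
width: 0.995
```

Call:
play_rows(motion=[[0,0,0,0,40],[0,0,0,0,40],[0,0,0,0,40],[0,0,0,0,40],[0,0,0,0,40]], squeeze=25)

```text
time: 3.15
tool_pos: [0.4441, 0.2761, 0.0311]
tcp_rot: [-0.223, 3.131, 0.003]
wrist_force: [-1.5, 0.2, 6.4]
width: 0.553
```

Call:
play_rows(motion=[[0,0,-0.003,0,40],[0,0,-0.01,0,40],[0,0,-0.03,0,40],[0,0,-0.045,0,40],[0,0,-0.03,0,40]])

```text
time: 3.78
tool_pos: [0.4433, 0.2752, 0.1496]
tcp_rot: [-0.224, 3.132, 0.001]
wrist_force: [-0.3, 0.6, -2.1]
width: 0.552
```

Run:
```python
from h import *
st((*w((-.09,0)),.14),(*w((-.09,0)),.028))
```

```text
t 3.77 pos [0.4433 0.2752 0.1496] seatxy [-0.0981  0.399 ] yhead 98.17 F [-0.27  0.56 -2.1 ] w 0.552
goal [ 0.5102 -0.1181  0.14  ] mm [ -10.4 -398.9    9.4]
goal [ 0.5102 -0.1181  0.028 ] mm [ -10.2 -399.   121.4]
```

Call:
play_rows(motion=[[0,-0.02,0,0,40],[-0.001,-0.035,0,0,40],[-0.001,-0.045,0,0,40],[-0.0015,-0.05,0,0,40],[-0.0015,-0.05,0,0,40]])

```text
time: 4.4
tool_pos: [0.4745, 0.0752, 0.1454]
tcp_rot: [0.224, -3.13, 0.001]
wrist_force: [0.3, 0.2, -1.4]
width: 0.554
```

Call:
play_rows(motion=[[-0.0015,-0.05,0,0,40],[-0.0015,-0.05,0,0,40],[-0.0012,-0.045,0,0,40],[-0.001,-0.035,0,0,40],[0,-0.019,0,0,40]])

```text
time: 5.03
tool_pos: [0.5079, -0.1205, 0.1456]
tcp_rot: [0.22, -3.131, -0.001]
wrist_force: [-0.1, 1.1, -1.4]
width: 0.554
```

Run:
```python
from h import *
st((*w((-.09,0)),.034))
im=read_camera("scene")[:,:,::-1];cv2.imwrite("pics/s2.png",cv2.resize(im[150:290,260:430],None,fx=4,fy=4,interpolation=cv2.INTER_CUBIC))
```

```text
t 5.03 pos [ 0.5079 -0.1205  0.1456] seatxy [-0.0927 -0.002 ] yhead 98.04 F [-0.11  1.06 -1.45] w 0.554
goal [ 0.5102 -0.1181  0.034 ] mm [ -3.    1.9 111.6]
```

View pics/s2.png

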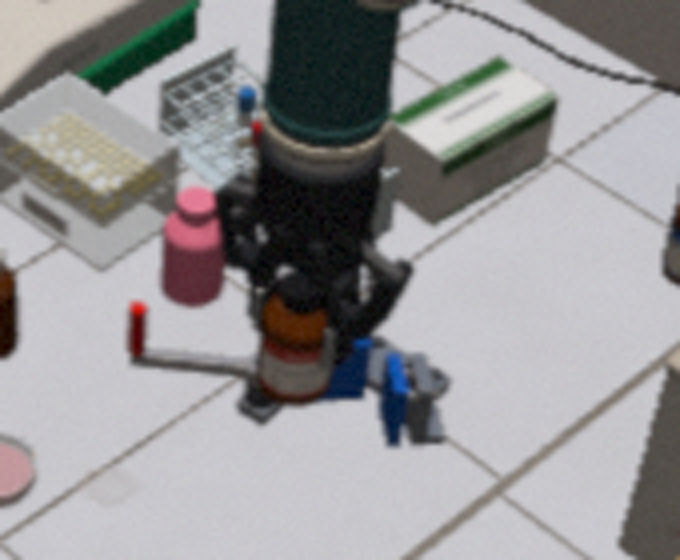

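The bottle is held upright, at (295,340) in the crop, in front of the V. Lowering it now.

Call:
play_rows(motion=[[-0.003,0.002,0.03,0,40],[0,0,0.035,0,40],[0,0,0.03,0,40],[0,0,0.01,0,40],[0,0,0.003,0,40]])

```text
time: 5.7
tool_pos: [0.5116, -0.1155, 0.0387]
tcp_rot: [0.225, -3.132, -0.001]
wrist_force: [0.3, -0.9, -0.1]
width: 0.557
```

Call:
play_rows(motion=[[0,0,0.002,0,40],[0,0,0.001,0,40]])

```text
time: 5.95
tool_pos: [0.5133, -0.1162, 0.0374]
tcp_rot: [-0.224, 3.132, -0.001]
wrist_force: [0.1, -0.1, -0.6]
width: 0.552
```

Call:
play_rows(motion=[[0,0,0.0015,0,40],[0,0,0.0015,0,40],[0,0,0,0,40]])

```text
time: 6.32
tool_pos: [0.5122, -0.116, 0.0332]
tcp_rot: [0.224, -3.133, -0.0]
wrist_force: [-0.7, 0.1, -1.0]
width: 0.551
```

Call:
play_rows(motion=[[0,0,0.001,0,40],[0,0,0.001,0,40],[0,0,0,0,40]])

```text
time: 6.7
tool_pos: [0.5123, -0.116, 0.0313]
tcp_rot: [0.224, -3.134, -0.0]
wrist_force: [-0.3, -0.4, -1.3]
width: 0.549
```

Call:
play_rows(motion=[[0,0,0.001,0,40],[0,0,0,0,40],[0,0,0,0,40]])

```text
time: 7.08
tool_pos: [0.5128, -0.1162, 0.0311]
tcp_rot: [-0.224, 3.133, -0.0]
wrist_force: [-1.4, 0.2, 5.0]
width: 0.558
```

Contact with the bench (Fz 5 N). I'll release, rise, then go behind the bottle.

Call:
play_rows(motion=[[0,0,0,0,60],[0,0,0,0,75],[0,0,0,0,85],[0,0,0,0,85],[0,0,-0.01,0,85]])

```text
time: 7.7
tool_pos: [0.5113, -0.1158, 0.0397]
tcp_rot: [0.224, -3.131, -0.001]
wrist_force: [-0.4, -0.2, 0.8]
width: 0.992
```

Call:
play_rows(motion=[[0,0,-0.04,0,85],[0,0,-0.04,0,85],[0.025,0,-0.01,0,0],[0.04,0,0,0,0],[0,0,0,0,0]])

```text
time: 8.32
tool_pos: [0.4457, -0.1252, 0.1305]
tcp_rot: [0.222, -3.133, -0.0]
wrist_force: [0.2, 0.4, -1.3]
width: 0.372
```

Run:
```python
from h import *
st((*w((-.15,0)),.03))
a=read_camera("scene")[:,:,::-1];b=read_camera("top")[:,:,::-1]
A=cv2.resize(b[150:250,270:370],(400,400),interpolation=cv2.INTER_CUBIC);B=cv2.resize(a[180:280,285:385],(400,400),interpolation=cv2.INTER_CUBIC)
cv2.imwrite("pics/s3.png",np.hstack([A,B]))
```

```text
t 8.32 pos [ 0.4457 -0.1252  0.1305] seatxy [-0.1549  0.0026] yhead 98.12 F [ 0.24  0.38 -1.28] w 0.372
goal [ 0.4509 -0.127   0.03  ] mm [ -5.   -2.6 100.5]
```

View pics/s3.png

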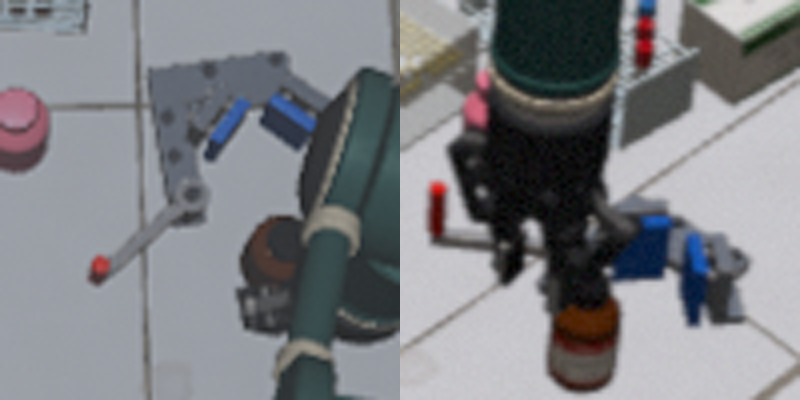

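The bottle stands free in the mouth, cap at about (285,240) in the left panel. The arm is open and the fingers are behind the bottle. I'll descend with them closed.

Call:
play_rows(motion=[[0.003,0,0.02,0,0],[0,-0.001,0.025,0,0],[0,0,0.025,0,0],[0,0,0.02,0,0],[0,0,0.008,0,0]])

```text
time: 9.05
tool_pos: [0.4453, -0.1264, 0.0312]
tcp_rot: [0.224, -3.132, -0.001]
wrist_force: [-0.8, 0.4, -0.0]
width: 0.003
```

Call:
play_rows(motion=[[-0.01,0,0,0,0],[-0.008,0,0,0,0],[-0.006,0,0,0,0],[-0.005,0,0,0,0],[-0.005,0,0,0,0]])

```text
time: 9.68
tool_pos: [0.4791, -0.1218, 0.0325]
tcp_rot: [0.224, -3.134, 0.0]
wrist_force: [-0.6, -0.1, 0.2]
width: -0.003
```

Run:
```python
from h import *
st()
```

```text
t 9.68 pos [ 0.4791 -0.1218  0.0325] seatxy [-0.1214  0.001 ] yhead 98.18 F [-0.65 -0.15  0.19] w -0.003
```

Call:
play_rows(motion=[[-0.004,0,0,0,0],[-0.005,0,0,0,0],[-0.005,0,0,0,0],[-0.005,0,0,0,0],[-0.005,0,0,0,0]])

```text
time: 10.3
tool_pos: [0.5028, -0.1184, 0.0322]
tcp_rot: [0.224, -3.134, -0.0]
wrist_force: [-0.2, -0.1, -0.4]
width: 0.0
```

Call:
play_rows(motion=[[-0.005,0,0,0,0],[-0.005,0,0,0,0],[-0.005,0,0,0,0],[-0.005,0,0,0,0],[-0.004,0,0,0,0]])

```text
time: 10.92
tool_pos: [0.5266, -0.115, 0.0323]
tcp_rot: [-0.224, 3.134, -0.0]
wrist_force: [-0.6, -0.2, 0.7]
width: 0.001
```

Run:
```python
from h import *
st()
a=read_camera("scene")[:,:,::-1];b=read_camera("top")[:,:,::-1]
A=cv2.resize(b[150:250,270:370],(400,400),interpolation=cv2.INTER_CUBIC);B=cv2.resize(a[180:280,285:385],(400,400),interpolation=cv2.INTER_CUBIC)
cv2.imwrite("pics/s4.png",np.hstack([A,B]))
```

```text
t 10.93 pos [ 0.5266 -0.115   0.0323] seatxy [-0.0733  0.0007] yhead 98.18 F [-0.55 -0.23  0.67] w 0.001
```

View pics/s4.png

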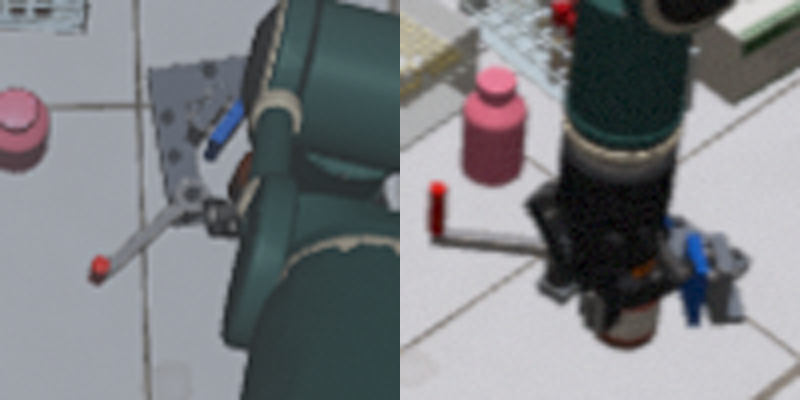

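Bottle (625,310 in the right panel) still upright, being pushed straight in. I'll continue slowly, watching the force.

Call:
play_rows(motion=[[-0.004,0,0,0,0],[-0.004,0,0,0,0],[-0.003,0,0,0,0],[-0.002,0,0,0,0],[-0.001,0,0,0,0]])

```text
time: 11.65
tool_pos: [0.5403, -0.113, 0.0323]
tcp_rot: [0.224, -3.134, -0.0]
wrist_force: [-0.4, 0.1, -0.0]
width: 0.002
```

Call:
play_rows(motion=[[-0.0015,0,0,0,0],[-0.001,0,0,0,0],[-0.001,0,0,0,0]])

```text
time: 12.02
tool_pos: [0.5436, -0.1125, 0.0323]
tcp_rot: [0.224, -3.133, -0.0]
wrist_force: [0.3, 0.7, -0.5]
width: 0.003
```

Call:
play_rows(motion=[[-0.001,0,0,0,0],[-0.001,0,0,0,0]])

```text
time: 12.28
tool_pos: [0.5456, -0.1122, 0.0323]
tcp_rot: [0.224, -3.134, -0.0]
wrist_force: [-0.1, -0.4, -0.0]
width: 0.002
```

Call:
play_rows(motion=[[-0.001,0,0,0,0]])

```text
time: 12.4
tool_pos: [0.5466, -0.1121, 0.0323]
tcp_rot: [0.224, -3.134, 0.0]
wrist_force: [-0.1, -0.6, -0.2]
width: 0.001
```

Call:
play_rows(motion=[[-0.001,0,0,0,0],[-0.001,0,0,0,0]])

```text
time: 12.65
tool_pos: [0.5486, -0.1118, 0.0323]
tcp_rot: [0.224, -3.134, 0.0]
wrist_force: [-1.0, -0.5, -0.3]
width: -0.002
```

Call:
play_rows(motion=[[-0.001,0,0,0,0],[-0.001,0,0,0,0]])

```text
time: 12.9
tool_pos: [0.5506, -0.1115, 0.0323]
tcp_rot: [-0.224, 3.134, -0.0]
wrist_force: [0.3, -0.2, 0.2]
width: -0.003
```

Call:
play_rows(motion=[[-0.001,0,0,0,0],[0,0,0,0,0]])

```text
time: 13.15
tool_pos: [0.5516, -0.1114, 0.0323]
tcp_rot: [-0.224, 3.134, -0.0]
wrist_force: [-1.0, -0.0, 0.1]
width: 0.001
```

Call:
play_rows(motion=[[-0.001,0,0,0,0],[0,0,0,0,0]])

```text
time: 13.4
tool_pos: [0.5524, -0.1113, 0.0322]
tcp_rot: [0.224, -3.133, 0.0]
wrist_force: [-1.5, -0.7, -1.0]
width: 0.0
```

Call:
play_rows(motion=[[-0.0005,0,0,0,0],[0,0,0,0,0]])

```text
time: 13.65
tool_pos: [0.553, -0.1112, 0.0322]
tcp_rot: [0.224, -3.133, -0.0]
wrist_force: [-1.2, -1.2, -0.2]
width: 0.002
```

Call:
play_rows(motion=[[-0.0005,0,0,0,0],[0,0,0,0,0]])

```text
time: 13.9
tool_pos: [0.5535, -0.1111, 0.0323]
tcp_rot: [0.224, -3.134, -0.0]
wrist_force: [-1.7, -1.0, -0.3]
width: 0.001
```

Call:
play_rows(motion=[[-0.0005,0,0,0,0],[0,0,0,0,0]])

```text
time: 14.15
tool_pos: [0.5538, -0.1111, 0.0323]
tcp_rot: [0.224, -3.133, -0.0]
wrist_force: [-2.6, -0.4, 1.1]
width: 0.001
```

Call:
play_rows(motion=[[-0.0005,0,0,0,0],[0,0,0,0,0]])

```text
time: 14.4
tool_pos: [0.5538, -0.111, 0.0321]
tcp_rot: [0.224, -3.132, -0.0]
wrist_force: [-4.1, -1.3, 1.9]
width: -0.0
```

Call:
play_rows(motion=[[-0.0005,0,0,0,0],[0,0,0,0,0]])

```text
time: 14.65
tool_pos: [0.5538, -0.1109, 0.0319]
tcp_rot: [0.224, -3.131, -0.0]
wrist_force: [-5.6, -1.7, 1.8]
width: 0.002
```

Call:
play_rows(motion=[[-0.0005,0,0,0,0],[0,0,0,0,0]])

```text
time: 14.9
tool_pos: [0.5538, -0.1108, 0.0318]
tcp_rot: [0.224, -3.13, -0.001]
wrist_force: [-7.2, -2.2, 2.9]
width: 0.002
```

Call:
play_rows(motion=[[-0.0005,0,0,0,0],[0,0,0,0,0],[0,0,0,0,0],[0,0,0,0,0],[0,0,0,0,0]])

```text
time: 15.52
tool_pos: [0.5538, -0.1108, 0.0317]
tcp_rot: [0.224, -3.129, -0.001]
wrist_force: [-8.0, -2.4, 3.8]
width: 0.001
```

Call:
play_rows(motion=[[0.003,0,0,0,0],[0.004,0,0,0,0],[0.008,0,0,0,0],[0.02,0,0,0,0],[0.025,0,0,0,0]])

```text
time: 16.15
tool_pos: [0.4966, -0.1194, 0.0326]
tcp_rot: [-0.224, 3.132, -0.001]
wrist_force: [-0.5, 0.3, -0.4]
width: -0.004
```

Call:
play_rows(motion=[[0.02,0,-0.02,0,0],[0,0,-0.04,0,0],[0,0,-0.04,0,0],[0,0,0,0,0]])

```text
time: 16.65
tool_pos: [0.4799, -0.1231, 0.1366]
tcp_rot: [-0.223, 3.125, -0.005]
wrist_force: [0.2, 0.0, 0.4]
width: -0.001
```

Run:
```python
from h import *
pv=np.array([.5531,-.0531]);
def peg(th,r=.09): return pv+RS@np.array([-np.sin(th)*r,-np.cos(th)*r])
print("peg start",peg(2.58),peg(2.58)-[.495,.0153]); st((*w((-.15,.1)),.14))
```

```text
peg start [0.49443867 0.01515576] [-0.00056133 -0.00014424]
t 16.65 pos [ 0.4799 -0.1231  0.1366] seatxy [-0.1207 -0.0005] yhead 98.17 F [0.22 0.03 0.36] w -0.001
goal [ 0.4361 -0.0281  0.14  ] mm [ 29.8 100.3  -4.1]
```

Call:
play_rows(motion=[[0,0,-0.01,0.028,0],[0,0,0,0.028,20],[0,0,0,0.028,40],[0,0,0,0.028,40],[0,0,0,0.028,40]])

```text
time: 17.27
tool_pos: [0.4759, -0.1218, 0.141]
tcp_rot: [-1.139, -2.926, -0.0]
wrist_force: [-0.3, -1.1, -1.4]
width: 0.468
```

Call:
play_rows(motion=[[0,0,0,0.028,40],[0,0,0,0.028,40],[0,0,0,0.028,40],[0,0,0,0.028,40],[0,0,0,0.028,40]])

```text
time: 17.9
tool_pos: [0.4759, -0.1218, 0.1409]
tcp_rot: [-2.277, -2.162, 0.001]
wrist_force: [0.0, -0.5, -0.4]
width: 0.468
```

Call:
play_rows(motion=[[0,0,0,0.028,40],[0,0,0,0.028,40],[0,0,0,0.028,40],[0,0,0,0.011,40],[0,0,0,0,40]])

```text
time: 18.52
tool_pos: [0.476, -0.1219, 0.1412]
tcp_rot: [-2.808, -1.407, 0.002]
wrist_force: [-0.2, -0.1, -0.1]
width: 0.469
```

Run:
```python
from h import *
st((.495,.0153,.14)); print(read_state()["q"].round(2))
```

```text
t 18.52 pos [ 0.476  -0.1219  0.1412] seatxy [-0.1244  0.0014] yhead -36.77 F [-0.22 -0.1  -0.15] w 0.469
goal [0.495  0.0153 0.14  ] mm [121.2 -66.9   1.2]
[-0.3  -0.01  2.08  0.    1.07  0.34]
```

Call:
play_rows(motion=[[0.03,-0.0165,0,0,40],[0.0305,-0.017,0,0,40],[0.0305,-0.017,0,0,40],[0.03,-0.0165,0,0,40],[0,0,0,0,40]])

```text
time: 19.15
tool_pos: [0.4955, 0.0166, 0.1417]
tcp_rot: [-2.806, -1.412, 0.001]
wrist_force: [0.2, -0.5, 0.8]
width: 0.469
```

Run:
```python
from h import *
st((.495,.0153,.064))
a=read_camera("scene")[:,:,::-1];b=read_camera("top")[:,:,::-1]
A=cv2.resize(b[150:250,270:370],(400,400),interpolation=cv2.INTER_CUBIC);B=cv2.resize(a[180:280,275:375],(400,400),interpolation=cv2.INTER_CUBIC)
cv2.imwrite("pics/s5.png",np.hstack([A,B]))
```

```text
t 19.15 pos [0.4955 0.0166 0.1417] seatxy [-0.0847  0.1355] yhead -36.57 F [ 0.16 -0.53  0.78] w 0.469
goal [0.495  0.0153 0.064 ] mm [-1.3  0.5 77.7]
```

View pics/s5.png

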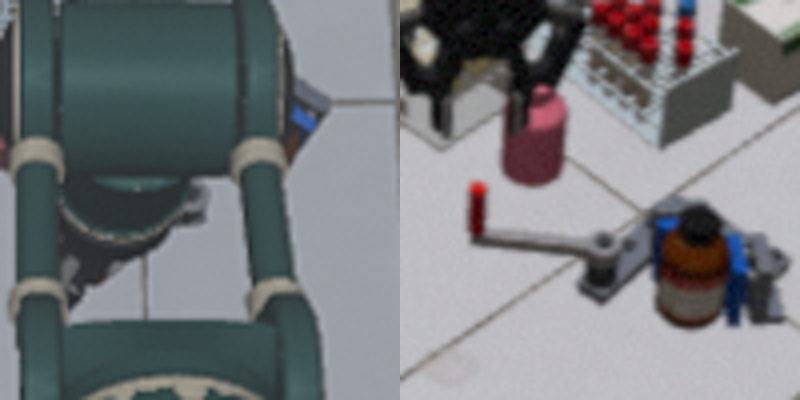

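The bottle stands upright between both blue pads, at (692,275). The fingers at (445,130) and (517,120) straddle the red peg at (478,190). I'll descend and pinch it.

Call:
play_rows(motion=[[-0.001,0,0.02,0,40],[0,0,0.025,0,40],[0,0,0.02,0,40],[0,0,0.012,0,40],[0,0,0,0,40]])

```text
time: 19.88
tool_pos: [0.4941, 0.0134, 0.0643]
tcp_rot: [-2.809, -1.405, 0.003]
wrist_force: [0.0, 0.2, -0.1]
width: 0.47
```

Call:
play_rows(motion=[[0,0,0,0,20],[0,0,0,0,16],[0,0,0,0,8],[0,0,0,0,8],[0,0,0,0,8]], squeeze=20)

```text
time: 20.5
tool_pos: [0.4946, 0.0149, 0.0662]
tcp_rot: [-2.808, -1.405, 0.001]
wrist_force: [-3.8, 2.5, 5.2]
width: 0.14
```

Run:
```python
from h import *
st()
p=read_state()["tool_pos"][:2]; pv=np.array([.5531,-.0531]);d=RS.T@(p-pv);print("r",np.hypot(*d),"th",np.arctan2(-d[0],-d[1]))
```

```text
t 20.5 pos [0.4946 0.0149 0.0662] seatxy [-0.0858  0.1339] yhead -36.83 F [-3.77  2.47  5.25] w 0.14
r 0.08969854837890734 th 2.5794582665695915
```

```bash
cat >> h.py <<'E'
PV=np.array([.5531,-.0531])
def arc(ths):
    s=read_state();R=Ro.from_rotvec(s["tcp_rot"]).as_matrix();p=s["tool_pos"][:2];d=RS.T@(p-PV);r=np.hypot(*d);print("r",r.round(4),"th",np.arctan2(-d[0],-d[1]).round(3))
    cur=s["tool_pos"][:2]
    for t in ths:
        g=PV+RS@np.array([-np.sin(t),-np.cos(t)])*.09
        print(round(t,3),(R[:2,:2].T@(g-cur)).round(4).tolist());cur=g
E
python3 - <<'E'
from h import *
arc(np.concatenate([[2.54,2.47],np.arange(2.37,0.3,-.11),[.3,.25,.21,.18]]))
E
```

```text
r 0.0897 th 2.579
2.54 [-0.0034, -0.001]
2.47 [-0.0062, -0.0009]
2.37 [-0.009, -0.0005]
2.26 [-0.0099, 0.0005]
2.15 [-0.0098, 0.0015]
2.04 [-0.0095, 0.0026]
1.93 [-0.0092, 0.0036]
1.82 [-0.0087, 0.0046]
1.71 [-0.0082, 0.0056]
1.6 [-0.0075, 0.0064]
1.49 [-0.0068, 0.0072]
1.38 [-0.0059, 0.0079]
1.27 [-0.005, 0.0085]
1.16 [-0.0041, 0.009]
1.05 [-0.0031, 0.0094]
0.94 [-0.002, 0.0097]
0.83 [-0.0009, 0.0099]
0.72 [0.0002, 0.0099]
0.61 [0.0012, 0.0098]
0.5 [0.0023, 0.0096]
0.39 [0.0034, 0.0093]
0.3 [0.0035, 0.0073]
0.25 [0.0022, 0.0039]
0.21 [0.0019, 0.003]
0.18 [0.0015, 0.0022]
```

Call:
play_rows(motion=[[-0.0034,-0.001,0,0,8],[-0.0062,-0.0009,0,0,8],[-0.009,-0.0005,0,0,8],[-0.0099,0.0005,0,0,8],[-0.0098,0.0015,0,0,8]])

```text
time: 21.12
tool_pos: [0.471, -0.0147, 0.0661]
tcp_rot: [-2.806, -1.405, -0.0]
wrist_force: [-5.0, 7.5, 5.8]
width: 0.141
```

Run:
```python
from h import *
st();arc([2.04])
```

```text
t 21.12 pos [ 0.471  -0.0147  0.0661] seatxy [-0.1135  0.1081] yhead -36.82 F [-5.02  7.55  5.79] w 0.141
r 0.0906 th 2.156
2.04 [-0.01, 0.0033]
```

Tracking well. I'll continue along the arc.

Call:
play_rows(motion=[[-0.0095,0.0026,0,0,8],[-0.0092,0.0036,0,0,8],[-0.0087,0.0046,0,0,8],[-0.0082,0.0056,0,0,8],[-0.0075,0.0064,0,0,8]])

```text
time: 21.75
tool_pos: [0.4591, -0.0633, 0.0658]
tcp_rot: [-2.802, -1.405, 0.014]
wrist_force: [-17.7, 4.6, 21.0]
width: 0.138
```

Call:
play_rows(motion=[[-0.0068,0.0072,0,0,8],[-0.0059,0.0079,0,0,8],[-0.005,0.0085,0,0,8],[-0.0041,0.009,0,0,8],[-0.0031,0.0094,0,0,8]])

```text
time: 22.38
tool_pos: [0.4768, -0.1108, 0.0647]
tcp_rot: [-2.804, -1.408, 0.019]
wrist_force: [-11.1, -5.3, 8.3]
width: 0.147
```

Run:
```python
from h import *
st();arc([.94])
```

```text
t 22.38 pos [ 0.4768 -0.1108  0.0647] seatxy [-0.122   0.0122] yhead -36.67 F [-11.13  -5.34   8.3 ] w 0.147
r 0.0957 th 1.071
0.94 [0.0029, 0.0131]
```

Call:
play_rows(motion=[[0,0,0,0,22],[0,0,0,0,22],[0,0,0,0,22],[0,0,0,0,22]])

```text
time: 22.88
tool_pos: [0.4832, -0.1093, 0.0654]
tcp_rot: [2.809, 1.407, 0.001]
wrist_force: [-0.0, -0.6, -0.2]
width: 0.257
```

Run:
```python
from h import *
st();arc([.94])
a=read_camera("scene")[:,:,::-1];cv2.imwrite("pics/s6.png",cv2.resize(a[180:280,280:400],(720,600),interpolation=cv2.INTER_CUBIC))
```

```text
t 22.88 pos [ 0.4832 -0.1093  0.0654] seatxy [-0.1155  0.0127] yhead -36.79 F [-0.   -0.62 -0.16] w 0.257
r 0.0897 th 1.042
0.94 [-0.0021, 0.0089]
```

View pics/s6.png

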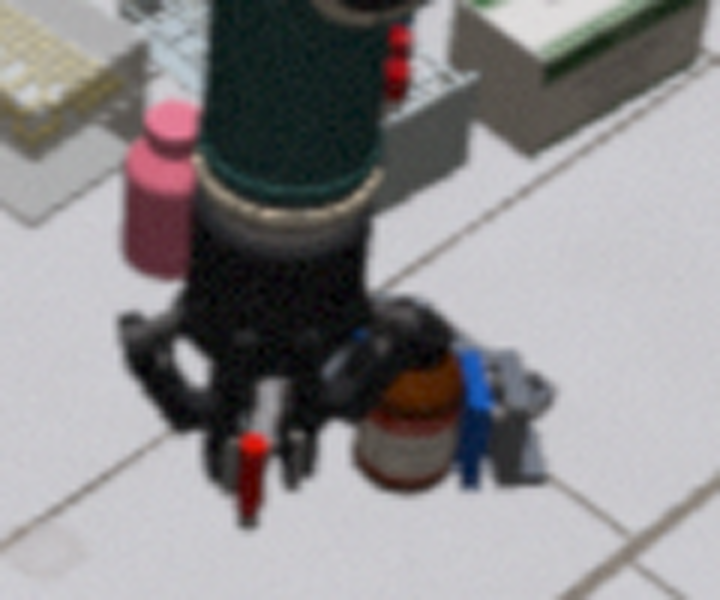

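The peg (red, top at (255,445)) has come round with the arm and sits outward of the finger centre line. The bottle is still seated. I'll re-fit the pivot from the peg positions.

Run:
```python
from h import *
from scipy.optimize import least_squares
a=cv2.imread("pics/s6.png");m=cv2.inRange(cv2.cvtColor(a,cv2.COLOR_BGR2HSV),(0,170,200),(8,255,255));ys,xs=np.nonzero(m);print(len(xs),xs.mean(),ys.mean(),ys.min())
p2=ray("scene",280+255/6-.4,180+445/6-.4,.091);print("peg now",p2)
f=least_squares(lambda v:[np.hypot(*(v-[.4946,.0149]))-.09,np.hypot(*(v-p2[:2]))-.09],PV).x;print("pivot",f)
for q in((.471,-.0147),(.4591,-.0633),(.4768,-.1108)): print(np.hypot(*(f-q)))
print(RS.T@(p2[:2]-SEAT)); st((p2[0],p2[1],.066))
```

```text
161 255.01863354037266 441.9627329192547 436
peg now [ 0.47935224 -0.1098274   0.091     ]
pivot [ 0.55094095 -0.05528331]
0.08965244394533681
0.09219016923314216
0.09262279941236114
[-0.11932254  0.01279632]
t 22.93 pos [ 0.4831 -0.1094  0.0654] seatxy [-0.1155  0.0127] yhead -36.8 F [-1.15  0.61 -0.03] w 0.26
goal [ 0.4794 -0.1098  0.066 ] mm [-2.6 -2.8 -0.6]
```

Call:
play_rows(motion=[[-0.004,-0.001,0,0,22],[0,0,0,0,14],[0,0,0,0,8],[0,0,0,0,8],[0,0,0,0,8]])

```text
time: 23.55
tool_pos: [0.4787, -0.1121, 0.065]
tcp_rot: [-2.808, -1.406, 0.003]
wrist_force: [-4.8, 0.2, 3.4]
width: 0.14
```

```bash
sed -i 's/^PV=.*/PV=np.array([.550,-.055])/' h.py
python3 - <<'E'
from h import *
st();arc([.94,.83,.72,.61,.5,.42,.35,.3,.26,.22,.18,.15])
E
```

```text
t 23.55 pos [ 0.4787 -0.1121  0.065 ] seatxy [-0.1203  0.0106] yhead -36.81 F [-4.77  0.22  3.41] w 0.14
r 0.0913 th 1.043
0.94 [-0.0005, 0.0094]
0.83 [-0.0009, 0.0099]
0.72 [0.0002, 0.0099]
0.61 [0.0012, 0.0098]
0.5 [0.0023, 0.0096]
0.42 [0.0023, 0.0068]
0.35 [0.0025, 0.0058]
0.3 [0.002, 0.004]
0.26 [0.0018, 0.0031]
0.22 [0.0019, 0.0031]
0.18 [0.002, 0.003]
0.15 [0.0016, 0.0022]
```

Call:
play_rows(motion=[[-0.001,0.0094,0,0,8],[-0.0009,0.0099,0,0,8],[0.0002,0.0099,0,0,8],[0.0012,0.0098,0,0,8]])

```text
time: 24.05
tool_pos: [0.5098, -0.1361, 0.0649]
tcp_rot: [-2.808, -1.406, 0.003]
wrist_force: [-6.6, -2.3, 3.4]
width: 0.135
```

Run:
```python
from h import *
st();arc([.5,.42,.35,.3,.26,.22,.18,.15])
```

```text
t 24.05 pos [ 0.5098 -0.1361  0.0649] seatxy [-0.0931 -0.0177] yhead -36.79 F [-6.57 -2.29  3.41] w 0.135
r 0.0905 th 0.608
0.5 [0.0028, 0.0094]
0.42 [0.0023, 0.0068]
0.35 [0.0025, 0.0058]
0.3 [0.002, 0.004]
0.26 [0.0018, 0.0031]
0.22 [0.0019, 0.0031]
0.18 [0.002, 0.003]
0.15 [0.0016, 0.0022]
```

Call:
play_rows(motion=[[0.0028,0.0094,0,0,8],[0.0023,0.0068,0,0,8],[0.0025,0.0058,0,0,8],[0.002,0.004,0,0,8],[0.0018,0.0031,0,0,8]])

```text
time: 24.68
tool_pos: [0.5407, -0.1442, 0.065]
tcp_rot: [-2.809, -1.406, 0.001]
wrist_force: [-4.5, -0.3, -0.8]
width: 0.143
```

Run:
```python
from h import *
st();arc([.24,.22,.2,.18,.16,.14,.12,.1,.08,.06,.04,.02,0,-.02])
```

```text
t 24.68 pos [ 0.5407 -0.1442  0.065 ] seatxy [-0.0637 -0.0303] yhead -36.82 F [-4.48 -0.34 -0.81] w 0.143
r 0.0897 th 0.252
0.24 [0.0003, 0.0011]
0.22 [0.001, 0.0015]
0.2 [0.001, 0.0015]
0.18 [0.001, 0.0015]
0.16 [0.001, 0.0015]
0.14 [0.0011, 0.0014]
0.12 [0.0011, 0.0014]
0.1 [0.0011, 0.0014]
0.08 [0.0012, 0.0014]
0.06 [0.0012, 0.0014]
0.04 [0.0012, 0.0013]
0.02 [0.0012, 0.0013]
0 [0.0013, 0.0013]
-0.02 [0.0013, 0.0013]
```

Call:
play_rows(motion=[[0.001,0.0015,0,0,8],[0.001,0.0015,0,0,8],[0.001,0.0015,0,0,8]])

```text
time: 25.05
tool_pos: [0.5459, -0.1444, 0.065]
tcp_rot: [-2.809, -1.406, 0.001]
wrist_force: [-4.3, 0.4, -1.0]
width: 0.142
```

Call:
play_rows(motion=[[0.001,0.0015,0,0,8],[0.0011,0.0014,0,0,8]])

```text
time: 25.3
tool_pos: [0.5497, -0.1445, 0.065]
tcp_rot: [-2.809, -1.406, 0.0]
wrist_force: [-4.3, -0.3, -2.1]
width: 0.142
```

Call:
play_rows(motion=[[0.0011,0.0014,0,0,8]])

```text
time: 25.42
tool_pos: [0.5514, -0.1447, 0.0651]
tcp_rot: [-2.809, -1.406, 0.001]
wrist_force: [-5.0, -0.5, -3.3]
width: 0.145
```

Call:
play_rows(motion=[[0.0011,0.0014,0,0,8]])

```text
time: 25.55
tool_pos: [0.5533, -0.1445, 0.0651]
tcp_rot: [-2.809, -1.406, 0.0]
wrist_force: [-4.5, -0.6, -2.9]
width: 0.139
```

Call:
play_rows(motion=[[0.0006,0.0007,0,0,8],[0,0,0,0,8]])

```text
time: 25.8
tool_pos: [0.5543, -0.1445, 0.0651]
tcp_rot: [2.809, 1.406, -0.0]
wrist_force: [-4.4, -1.4, -4.0]
width: 0.142
```

Call:
play_rows(motion=[[0.0006,0.0007,0,0,8],[0,0,0,0,8]])

```text
time: 26.05
tool_pos: [0.5552, -0.1443, 0.0651]
tcp_rot: [-2.809, -1.406, -0.0]
wrist_force: [-3.1, -0.4, -4.1]
width: 0.143
```

Call:
play_rows(motion=[[0.0006,0.0007,0,0,8],[0,0,0,0,8]])

```text
time: 26.3
tool_pos: [0.556, -0.1443, 0.0651]
tcp_rot: [-2.809, -1.406, 0.0]
wrist_force: [-3.6, -0.2, -4.7]
width: 0.146
```

Call:
play_rows(motion=[[0.0006,0.0007,0,0,8],[0,0,0,0,8]])

```text
time: 26.55
tool_pos: [0.5568, -0.1443, 0.0651]
tcp_rot: [-2.809, -1.406, 0.001]
wrist_force: [-4.9, -0.3, -5.6]
width: 0.142
```

Call:
play_rows(motion=[[0.0006,0.0007,0,0,8],[0,0,0,0,8]])

```text
time: 26.8
tool_pos: [0.5579, -0.1443, 0.0652]
tcp_rot: [2.809, 1.406, -0.0]
wrist_force: [-3.7, -1.5, -5.9]
width: 0.141
```

Call:
play_rows(motion=[[0.0006,0.0007,0,0,8],[0,0,0,0,8]])

```text
time: 27.05
tool_pos: [0.5587, -0.1442, 0.0652]
tcp_rot: [-2.809, -1.406, 0.0]
wrist_force: [-4.1, -0.8, -5.1]
width: 0.138
```

Call:
play_rows(motion=[[0.0006,0.0007,0,0,8],[0,0,0,0,8]])

```text
time: 27.3
tool_pos: [0.5599, -0.144, 0.0652]
tcp_rot: [-2.809, -1.406, -0.001]
wrist_force: [-3.2, -0.3, -5.8]
width: 0.142
```

Call:
play_rows(motion=[[0.0006,0.0006,0,0,8],[0,0,0,0,8]])

```text
time: 27.55
tool_pos: [0.5606, -0.144, 0.0652]
tcp_rot: [-2.809, -1.406, 0.0]
wrist_force: [-4.2, -0.6, -5.6]
width: 0.14
```

Call:
play_rows(motion=[[0.0006,0.0006,0,0,8],[0,0,0,0,8]])

```text
time: 27.8
tool_pos: [0.5615, -0.1439, 0.0652]
tcp_rot: [2.809, 1.406, 0.0]
wrist_force: [-3.8, -0.5, -5.9]
width: 0.144
```

Call:
play_rows(motion=[[0.0006,0.0006,0,0,8],[0,0,0,0,8]])

```text
time: 28.05
tool_pos: [0.5623, -0.1438, 0.0652]
tcp_rot: [2.809, 1.406, -0.0]
wrist_force: [-4.3, -1.2, -6.4]
width: 0.141
```

Run:
```python
from h import *
st();arc([.02])
a=read_camera("scene")[:,:,::-1];cv2.imwrite("pics/s7.png",cv2.resize(a[200:280,310:406],(720,600),interpolation=cv2.INTER_CUBIC))
```

```text
t 28.05 pos [ 0.5623 -0.1438  0.0652] seatxy [-0.0423 -0.0331] yhead -36.82 F [-4.3  -1.18 -6.38] w 0.141
r 0.0897 th 0.011
0.02 [-0.0008, -0.0004]
```

View pics/s7.png

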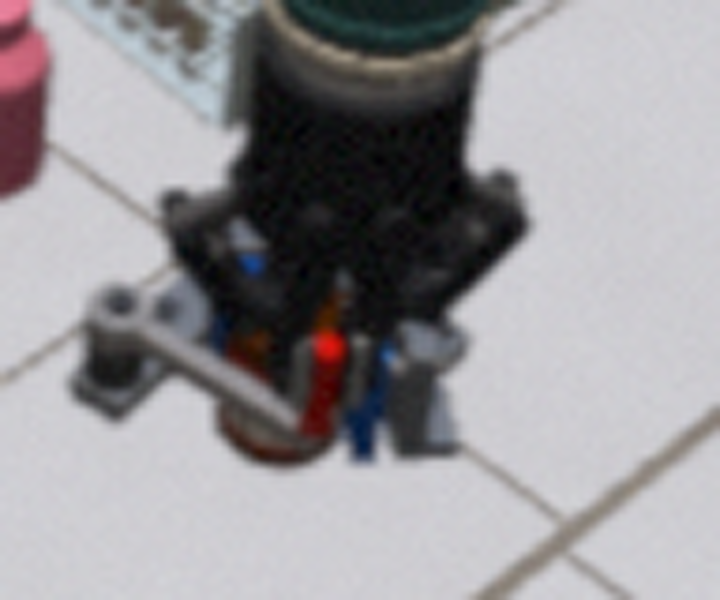

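The bar now lies across the bottle's back. The peg is pinched at (325,350) and the bottle is upright behind it at (270,420). I'll continue in small steps until the force rises.

Call:
play_rows(motion=[[0.0006,0.0006,0,0,8],[0,0,0,0,8]])

```text
time: 28.35
tool_pos: [0.5633, -0.1436, 0.0653]
tcp_rot: [2.809, 1.406, 0.001]
wrist_force: [-3.4, -1.0, -6.4]
width: 0.14
```

Call:
play_rows(motion=[[0.0006,0.0006,0,0,8],[0,0,0,0,8]])

```text
time: 28.6
tool_pos: [0.5641, -0.1435, 0.0653]
tcp_rot: [2.809, 1.406, 0.0]
wrist_force: [-3.2, -0.1, -7.9]
width: 0.142
```

Call:
play_rows(motion=[[0.0006,0.0006,0,0,8],[0,0,0,0,8]])

```text
time: 28.85
tool_pos: [0.5647, -0.1434, 0.0653]
tcp_rot: [-2.809, -1.406, 0.0]
wrist_force: [-4.8, -1.1, -6.3]
width: 0.14
```

Call:
play_rows(motion=[[0.0006,0.0006,0,0,8],[0,0,0,0,8]])

```text
time: 29.1
tool_pos: [0.5653, -0.1433, 0.0652]
tcp_rot: [-2.809, -1.406, 0.001]
wrist_force: [-6.2, -1.6, -5.3]
width: 0.141
```

Call:
play_rows(motion=[[0.0003,0.0003,0,0,8],[0,0,0,0,8]])

```text
time: 29.35
tool_pos: [0.5653, -0.1434, 0.0652]
tcp_rot: [-2.809, -1.406, 0.002]
wrist_force: [-5.6, -0.8, -5.4]
width: 0.141
```

Call:
play_rows(motion=[[0.0003,0.0003,0,0,8],[0,0,0,0,8]])

```text
time: 29.6
tool_pos: [0.5655, -0.1432, 0.0652]
tcp_rot: [-2.809, -1.405, 0.003]
wrist_force: [-7.6, -1.2, -4.8]
width: 0.137
```

Call:
play_rows(motion=[[0.0003,0.0003,0,0,8],[0,0,0,0,8]])

```text
time: 29.85
tool_pos: [0.5656, -0.1432, 0.0652]
tcp_rot: [-2.808, -1.405, 0.004]
wrist_force: [-7.9, -1.3, -3.6]
width: 0.145
```

Call:
play_rows(motion=[[0.0003,0.0003,0,0,8],[0,0,0,0,8]])

```text
time: 30.1
tool_pos: [0.5656, -0.1432, 0.0652]
tcp_rot: [-2.808, -1.405, 0.005]
wrist_force: [-8.7, -2.2, -2.2]
width: 0.137
```

Call:
play_rows(motion=[[0.0003,0.0003,0,0,8],[0,0,0,0,8],[0,0,0,0,8],[0,0,0,0,8]])

```text
time: 30.6
tool_pos: [0.5657, -0.1431, 0.0652]
tcp_rot: [-2.808, -1.405, 0.006]
wrist_force: [-9.6, -2.2, -1.5]
width: 0.143
```

Call:
play_rows(motion=[[0,0,0,0,16],[0,0,0,0,20],[0,0,0,0,28],[0,0,0,0,28],[0,0,0,0,28]])

```text
time: 31.22
tool_pos: [0.5687, -0.1432, 0.066]
tcp_rot: [2.808, 1.406, 0.002]
wrist_force: [0.2, -0.3, 0.2]
width: 0.328
```

Run:
```python
from h import *
st()
```

```text
t 31.23 pos [ 0.5687 -0.1432  0.066 ] seatxy [-0.0359 -0.0334] yhead -36.82 F [ 0.24 -0.28  0.24] w 0.328
```

Call:
play_rows(motion=[[0,0,-0.005,0,28],[0,0,-0.015,0,28],[0,0,-0.03,0,28],[0,0,-0.04,0,28],[0,0,-0.04,0,28]])

```text
time: 31.85
tool_pos: [0.5678, -0.143, 0.1976]
tcp_rot: [2.809, 1.406, 0.001]
wrist_force: [0.6, 0.4, 0.1]
width: 0.327
```

Call:
play_rows(motion=[[-0.03,-0.03,0,0,28],[-0.04,-0.04,0,0,28],[-0.04,-0.04,0,0,28],[0,0,0,0,28]])

```text
time: 32.35
tool_pos: [0.4104, -0.1649, 0.1956]
tcp_rot: [-2.811, -1.403, 0.001]
wrist_force: [0.9, -0.5, 0.5]
width: 0.328
```

Run:
```python
from h import *
st()
a=read_camera("scene")[:,:,::-1];b=read_camera("top")[:,:,::-1]
A=cv2.resize(b[150:250,270:370],(400,400),interpolation=cv2.INTER_CUBIC);B=cv2.resize(a[200:280,310:390],(400,400),interpolation=cv2.INTER_CUBIC)
cv2.imwrite("pics/s8.png",np.hstack([A,B]))
# bystanders: difference against first pictures
for n,im,rs in(("scene",a,{"white":(240,205,272,245),"dish":(243,255,275,280),"beaker":(365,315,400,352)}),):
    o=cv2.imread(f"pics/{n}0.png")
    for k,(x0,y0,x1,y1) in rs.items(): print(k,"mean abs diff",cv2.absdiff(np.ascontiguousarray(im[y0:y1,x0:x1]),o[y0:y1,x0:x1]).mean().round(2))
```

```text
t 32.35 pos [ 0.4104 -0.1649  0.1956] seatxy [-0.1957 -0.0315] yhead -36.95 F [ 0.93 -0.52  0.48] w 0.328
white mean abs diff 22.54
dish mean abs diff 25.88
beaker mean abs diff 25.44
```

View pics/s8.png

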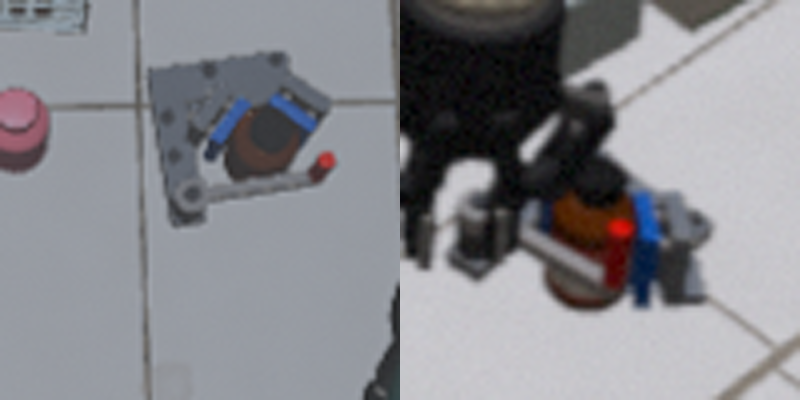

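The bottle is upright against both pads with the bar bearing on its back, and the gripper is clear. The uniform pixel differences look like a brightness change, so I'll check the bystanders by template shift and then hand in.

Run:
```python
from h import *
b=np.ascontiguousarray(read_camera("top")[:,:,::-1]);o=cv2.imread("pics/top0.png");print("means",b.mean(),o.mean())
for k,(u,v) in {"white":(253,235),"dish":(291,265),"beaker":(424,234),"pink(ref)":(274,180)}.items():
    t=o[v-14:v+14,u-14:u+14];r=cv2.matchTemplate(b[v-26:v+26,u-26:u+26],t,cv2.TM_CCOEFF_NORMED);_,m,_,l=cv2.minMaxLoc(r);print(k,"shift px",l[0]-12,l[1]-12,"score",round(m,3))
finish_job(); st()
```

```text
means 116.56035289115647 110.55542658730158
white shift px 0 0 score 0.999
dish shift px 0 0 score 0.998
beaker shift px 6 -8 score 0.295
pink(ref) shift px 0 0 score 1.0
the job is handed in; nothing more can be done
the job is handed in; nothing more can be done
```

The black-capped bottle is seated in the V and held upright by the swing arm. The job was handed in at about 32 s, and no verdict was reported.

- **Seating:** I set the bottle down in the mouth of the V and pushed it in with closed fingers, the arm still open. It stopped hard at about 8 N of wrist force, which I estimate as 5–6 N on each face.
- **Swing arm:** I pinched the red peg and swung the arm round until the bar stopped against the bottle at about 10 N at the peg. I estimate 9–10 N on the bottle at that point. Then I released the peg and withdrew. The force the bar keeps on the bottle after release was not measured.
- **Mishap on the way:** My first estimate of the pivot was about 4 mm off. This put a side load of up to about 18 N (27 N with the vertical part) on the peg mid-swing, away from the bottle. I let go, re-fitted the pivot and finished the swing from there.
- **Last checks:** The final pictures show the bottle upright between both blue pads, the bar against its back and the gripper clear. The white-capped bottle and the dish had not moved (0 px shift, match scores of at least 0.998).
- **Check that failed:** The beaker match was inconclusive, with a score of 0.295. The robot was probably blocking that part of the top view. The gripper never went within about 0.2 m of the beaker. An earlier raw image comparison was also no use, because it changed by about the same amount for all three objects.

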